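Snap the hotplate's knob back on

TASK

One control knob of the little portable hotplate has been taken off for cleaning: pick the loose knob up from the worktop, set it upright on the bare spindle and press it straight down, through the resistance, until it clicks and sits fully home. Do not let go after the click: keep pressing, and finish while the gripper is still on the knob and bearing down on it with a firm push. Leave the salt shaker, the espresso cup and the small tin standing where they are.

Things in the scene. Friction and masses are not known exactly. Their poses are not given: they have to be found in the camera images.
- knob: loose round black knob, 38 mm across (35 at the foot), 28 mm high, 0.03 to 0.06 kg, white pointer line on top; it stands open end down on the worktop, left or right of the hotplate. Origin: centre of its underside, z up its axis. Hollow below: a grey lip 4 mm thick at the underside leaves a 17 mm bore; the room above it is 30 mm wide, 20 mm deep from the underside. Any turn about z fits.
- spindle: the bare spindle on the hotplate's deck, fixed, left or right of the red pilot lamp. Origin: its centre at deck height (55 mm above the worktop), z up. A steel collar 34 mm across reaches 3 mm over the origin, on it a brass post 13 mm across. Two spring-loaded 8 mm steel balls, centred 12 mm over the origin, bulge from the post to 22 mm across along its y.
- spindle_tip (a point): centre of the post's top end, 21.5 mm over the spindle's origin; the post tapers from 17 mm up to 6 mm across here
- spindle_seat (a point): centre of the collar's top, 3 mm over the spindle's origin, where the knob's underside rests when home. Pressed down, the lip meets the balls with the underside about 13 mm above this point; about 8 to 16 N push it past them, then the resistance drops, the balls snap in above the lip, drawing the knob down, and the underside meets the solid collar, on which it can be pressed.
- fitted_knob: the other knob of the same kind, already on the hotplate and fixed, 120 mm beside the bare spindle; its origin is the centre of its underside, 3 mm over the deck. (Wall cabinets hang 0.44 m over the worktop from about x = 0.57 on: keep the wrist in front of them.)
- hotplate: portable single hotplate, white body 200 x 220 mm (x by y), fixed; deck 55 mm above the worktop, round dark cooking plate 128 mm across that rises 12 mm over the deck, centred 25 mm to the hotplate's +x; the two knob places lie 72 mm to its -x (towards the robot) and 60 mm to its +y and -y. Origin: centre of its underside on the worktop.
- salt_shaker: salt shaker with grey cap, 44 mm across, 90 mm high, stands loose on the other side of the hotplate from the loose knob; origin: centre of its underside
- espresso_cup: white espresso cup with dots and a handle, 63 x 92 x 55 mm, loose; origin: in its underside
- small_tin: small closed tin, dark blue with a golden rim, 57 mm across, 72 mm high, loose; origin: centre of its underside
Mind the look-alikes: they are no part of the job. What is shaped like the small_tin but turquoise is not meant.

How it is judged (in metres and radians):
On the way, in this order (a step that is already met when the one before it is completed fails the run):
1. the loose knob is over or on the bare spindle, upright and not yet snapped on (its underside 11 to 80 mm over the spindle's origin) (horizontal distance between knob and spindle below 0.012 m and angle between knob's own z axis and vertical below 0.2 rad and z of knob in the frame of spindle between 0.011 and 0.08 m), for 0.1 s.
2. the knob has snapped fully home and the push goes on after the click: at least 4 N on the spindle for half a second (z of knob in the frame of spindle below 0.0045 m and horizontal distance between knob and spindle below 0.003 m and angle between knob's own z axis and vertical below 0.08 rad and contact force between knob and spindle above 4 N and contact force between the fingers and knob above 2 N), for 0.5 s.
At the end, for the whole second after the job is handed in: the knob is home on the bare spindle (underside at most 4.5 mm over its origin, 3 mm off its axis, tilt under 0.08 rad) and at rest, with the fingers still on it (over 2 N) and pressing it on the spindle with over 4 N; salt shaker, cup and tin stand upright (all of step 2 and linear speed of knob below 0.02 m/s and angle between each of salt_shaker, espresso_cup, small_tin's own z axis and vertical below 0.2 rad); the arm keeps its last pose, push and grip.
It fails at once if the salt shaker is shifted by more than 20 mm (distance of salt_shaker from where it was at the start of the episode above 0.02 m).
It fails at once if the espresso cup is shifted by more than 20 mm (distance of espresso_cup from where it was at the start of the episode above 0.02 m).
It fails at once if the small tin is shifted by more than 20 mm (distance of small_tin from where it was at the start of the episode above 0.02 m).
It also fails if it takes over 51 s, if anything falls off the work surface, if the arm or the gripper's body presses on something with over 40 N, if the wrist force passes 120 N, or if a joint passes its speed limit or range.

ROBOT

A 6-joint arm with a two-finger parallel gripper is mounted at the origin on a cart in front of the work surface, level with it; the furniture and walls round the work are solid. World frame = base frame: x ahead of the robot, y to its left, z up, the work surface at z = 0. Lengths are in mm, angles in rad, forces in N, time in s.
With the tool pointing down it reaches from about 350 to 975 mm from the base axis. Payload 7.1 kg.
Tool frame: the origin (TCP) lies midway between the tips of the shut fingers; the grasp point (between the pads) lies 19 mm behind it (ctrl.grip_depth is the distance from the TCP to the grasp point, in mm); z points along the fingers, y is the line along which they close (so a half turn about z gives the same grasp; the last joint's range is limited). The gripper opens to 88 mm and grips with 3 to 60 N. Pads are 20 mm wide; open, the fingers measure 115 mm over their backs; the gripper's body (75 mm by 178 mm) begins 61 mm behind the grasp point.
Start: joints at [1.239, 0.423, 1.63, -0, 1.089, -0.019], TCP at [192.296, 594.666, 222.675] pointing down, gripper open.
Joint ranges: [-3, 3], [-0.9, 2.11], [0.09, 2.58], [-1.31, 4.45], [0.11, 2.69], [-2.54, 2.54]. Speed limits (rad/s): [2.39, 2.39, 3.01, 3.14, 3.14, 3.14].

INTERFACE

Orientations are given as a rotation vector (axis times angle).
In Python, from workcell import ctrl, cams gives the robot as it stands.
- The arm moves only by the tool move_arm, never from a script. Its argument "steps" is a list of rows, each a list of 3 entries, a list of its own where there are three numbers: the shift along the tool's x, y, z in units of 25 mm (1.0 is 25 mm), then the turn about the tool's z in units of 5 degrees (1.0 is 5 degrees), then the closure, from 0 (fully open) to 1 (shut). A call has 1 to 20 rows; each row shifts and turns the commanded pose from where the row before left it, along the tool's axes as they then stand; what a row does not reach is not made up. A row lasts 1/12 s, in which the tool goes at most 41.7 mm and 7.16 degrees, less where a joint would pass 70% of its speed; a pose out of reach is approached as far as the arm can. A call is refused whole if a number of a shift passes 1 or a number of a turn 1, either way. A call with a gripper value outside its range is refused whole. The fingers move at their own pace and stop on an object; the grip force is fixed at half the most. Time passes only in rows, so rows that do not move let the fingers close. It gives the time, the measured TCP pose, the force, the opening and the grip force at its end, in the units of the state.
- ctrl.get_obs(): the state, without advancing time (a new reading comes with each control period).
- cams.get_image(name): name is "side" or "top"; returns a dict with "image" (384x512x3 uint8, red, green, blue), "camera_matrix" (3x3 intrinsics, pixels), "k1" (the pictures are not rectified: a ray, as slopes to the right and down, at radius r is drawn at 1 + k1 r^2 times it, then the intrinsics apply), "xyz" and "rotation" of the camera in the world. Camera axes: x right, y down, z forward; pixel columns grow to the right and rows downward; lengths in mm; the calibration is good to about 2 mm. A picture is of the moment at which its call begins. There is no depth.
- ctrl.close_job(): hands the job in; it is judged then, once.
Trained networks look in the newest picture that a camera, given by its name, has taken for a name from the list of things; names that differ only in an ending like _2 or _b are one class to them, and where a whole thing is asked for, a point or a joint stands for the part that bears it (a point fixed in the world has none). Each returns a list of dicts, best first, with "p" (0 to 1); they miss things now and then, are a little off and sometimes report something else, mostly with a low value. They report only what shows in the picture. A call takes as long as a camera call. They do not tell look-alikes from the thing itself.
- cams.boxes_of(camera, thing): "rect" ([centre column, centre row, width, height] in pixels, round what is visible of it).
- cams.cut_out(camera, thing): "pixels" (384x512 bool, what is visible of it) and "rect" ([centre column, centre row, width, height] in pixels, round what is visible of it).
The state is a dict: "t": time; "qpos": joint angles; "qvel": joint speeds; "joint_torque": joint torques, N m; "ee_pos": TCP position; "orientation": TCP orientation; "ft_force": force on the tool from outside, world axes, zero at the start; "moment": the same for the moment, N m; "width": finger opening in mm; "grasp_force": force on a finger pad.
Only numpy, scipy, OpenCV 4.12 (cv2) and the standard library are available. Lean on these libraries where they do the work, as an engineer would, in place of code of your own. Each camera call takes 0.05 s, during which the arm holds its last target. There are 200 camera calls.

## Working session

There is one attempt and no reset: what is moved stays moved. The work goes in short steps, Python scripts to look and compute and a tool call to move; the robot and the scene stay as the last step left them, time stands still between calls to the robot, and variables do not carry over. Pictures are saved under pics/ and viewed, at most 10 in all, crops included, and the job is handed in when it is done.

Besides the shell and the picture viewer there is one more tool, called after ">>>" as name([rows], argument=value, ...), one row to a line, values as JSON. move_arm: Moves the arm, as the interface text tells. Its arguments: {"type":"object","properties":{"steps":{"type":"array"}},"required":["steps"]}

```bash
mkdir -p pics && cat > h.py <<'E'
import numpy as np, cv2
from workcell import ctrl, cams
def ray(im,u,v):
    K=np.array(im["camera_matrix"]);k=im["k1"]
    d=np.array([(u-K[0,2])/K[0,0],(v-K[1,2])/K[1,1]]);s=d.copy()
    for _ in range(20): s=d/(1+k*(s@s))
    return np.array(im["rotation"])@np.array([s[0],s[1],1.0])
def onz(im,u,v,z):
    r=ray(im,u,v);c=np.array(im["xyz"]);return c+r*(z-c[2])/r[2]
def proj(im,p):
    q=np.array(im["rotation"]).T@(np.array(p,float)-im["xyz"]);s=q[:2]/q[2];s=s*(1+im["k1"]*(s@s))
    K=np.array(im["camera_matrix"]);return np.array([s[0]*K[0,0]+K[0,2],s[1]*K[1,1]+K[1,2]])
E
python3 - <<'E'
from h import *
ims={c:cams.get_image(c) for c in("top","side")}
cv2.imwrite("pics/a.png",np.vstack([cv2.resize(ims[c]["image"][...,::-1],(400,300),interpolation=cv2.INTER_AREA) for c in ims]))
for c in ims: cv2.imwrite(f"pics/{c}.png",ims[c]["image"][...,::-1]); print(c,ims[c]["xyz"],np.round(ims[c]["rotation"],2).tolist())
H=dict(knob=28,spindle=10,fitted_knob=86,hotplate=55,salt_shaker=90,espresso_cup=55,small_tin=72)
for c in ims:
  for n in H:
    for b in cams.boxes_of(c,n)[:4]:
      u,v,w,h=b["rect"];print(c,n,round(b["p"],2),np.round(b["rect"]),np.round(onz(ims[c],u,v,H[n])[:2]))
print(ctrl.get_obs())
E
```

```text
top [ 449.09287407    3.91955851 1270.00913974] [-2.18, 2.19, -0.07]
side [ 200.58072012 -887.24367398  583.2039899 ] [-2.04, 0.37, -0.22]Traceback (most recent call last):
  File "<stdin>", line 9, in <module>
  File "h.py", line 9, in onz
    r=ray(im,u,v);c=np.array(im["xyz"]);return c+r*(z-c[2])/r[2]
                                                            ~^^^
IndexError: invalid index to scalar variable.
```

View pics/top.png

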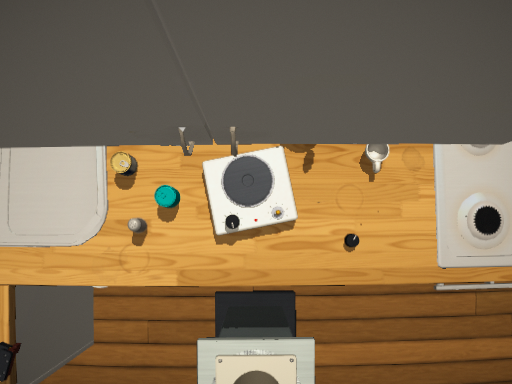

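View pics/side.png

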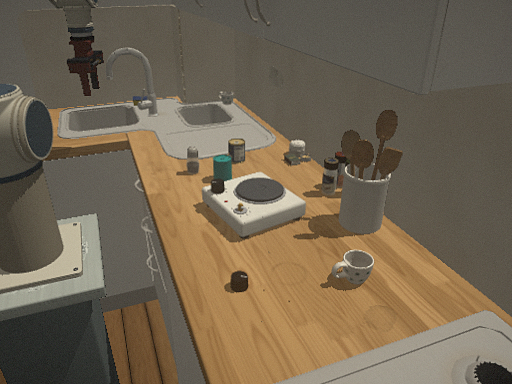

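The top view shows the knob at (351,240), the spindle at (278,212), the fitted knob at (232,221), the shaker at (137,225), the cup at (377,152) and the tin at (123,162). The camera rotations are given as rotation vectors, so I'll fix the helper.

```bash
sed -i 's/np.array(im\["rotation"\])/cv2.Rodrigues(np.array(im["rotation"],float))[0]/' h.py
python3 - <<'E'
from h import *
from scipy.optimize import least_squares
ims={c:cams.get_image(c) for c in("top","side")}
def seg(c,n,near):
    best=None
    for b in cams.cut_out(c,n):
        r=b["rect"]
        print(c,n,round(b["p"],2),np.round(r,1))
        if np.hypot(r[0]-near[0],r[1]-near[1])<12 and best is None: best=b
    if best is None: return None
    v,u=np.nonzero(best["pixels"]);return np.array([u.mean(),v.mean()])
def tri(n,nt,ns):
    a,b=seg("top",n,nt),seg("side",n,ns)
    if a is None or b is None: return a,b
    s=least_squares(lambda p:np.r_[proj(ims["top"],p)-a,proj(ims["side"],p)-b],[450,0,40])
    return np.round(s.x,1),np.round(s.fun,2)
for n,a,b in [("knob",(351,240),(239,281)),("spindle",(278,212),(241,209)),("fitted_knob",(232,221),(217,186)),("hotplate",(250,190),(254,203)),("salt_shaker",(137,225),(193,160)),("espresso_cup",(377,152),(355,268)),("small_tin",(123,162),(237,150))]:
    print(n,tri(n,a,b))
for n,u,v,z in[("knob top",351,240,28),("spindle",278,212,65),("fit",232,221,86),("plate",248,180,67)]: print(n,np.round(onz(ims["top"],u,v,z),1))
o=ctrl.get_obs();print(o)
t=ims["top"]["image"][...,::-1];s=ims["side"]["image"][...,::-1]
f=lambda i,u,v,r:cv2.resize(i[v-r:v+r,u-r:u+r],(380,380),interpolation=cv2.INTER_CUBIC)
cv2.imwrite("pics/b.png",np.hstack([f(t,351,240,16),f(t,278,212,16)]))
E
```

```text
top knob 0.65 [351.8 240.2  18.3  12.2]
side knob 0.53 [240.2 281.8  18.5  19.1]
knob (array([ 415.7, -260.2,   11.2]), array([ 0.07, -0.24, -0.19,  0.01]))
top spindle 0.63 [277.8 212.4  11.8  12.8]
spindle (array([277.38582677, 212.13385827]), None)
top fitted_knob 0.74 [127.  162.4  31.7  27.6]
top fitted_knob 0.52 [232.2 222.6  10.6   9.9]
side fitted_knob 0.58 [217.9 186.2  11.1  15.4]
fitted_knob (array([467.5,  57.7,  72.1]), array([ 0.08, -0.3 , -0.32,  0.01]))
top hotplate 0.89 [252.8 190.2  95.1  87.3]
side hotplate 0.75 [254.  205.5 102.6  68.2]
side hotplate 0.66 [242.1 208.3  15.    7.7]
hotplate (array([556.2,  13.7,  22.3]), array([ 0.26, -0.79, -0.84,  0.07]))
top salt_shaker 0.65 [136.2 225.8  20.5  13.1]
side salt_shaker 0.77 [192.3 159.7  12.6  32.5]
salt_shaker (array([460.2, 312.4,  40.6]), array([-0.05,  0.23,  0.29, -0.01]))
top espresso_cup 0.63 [377.6 159.3  24.8  29.6]
side espresso_cup 0.79 [355.1 265.9  44.6  33.5]
espresso_cup (array([ 647.3, -330. ,   35.8]), array([ 0.5 , -1.  , -0.85,  0.15]))
top small_tin 0.67 [281.  211.1  14.7  13.1]
top small_tin 
[... 355 characters left out ...]

{'t': 0.95, 'qpos': array([ 1.23897986e+00,  4.23093221e-01,  1.62989065e+00,  1.34755017e-05,
        1.08859174e+00, -1.90075901e-02]), 'qvel': array([ 6.96074632e-04,  1.63675528e-03, -1.62388503e-03,  6.69172988e-04,
       -1.78025001e-03, -2.07851635e-05]), 'joint_torque': array([ 2.97382312e-04, -5.44577515e+01, -2.74056637e+01,  6.44178665e-02,
        1.67796621e-02,  2.11032284e-05]), 'ee_pos': array([192.30689905, 594.67124991, 222.68297685]), 'orientation': array([-4.89366517e-01, -3.10323535e+00, -2.96249875e-05]), 'ft_force': array([ 0.51336202,  0.40885751, -0.20231449]), 'moment': array([ 0.01063181,  0.00505982, -0.01122987]), 'grasp_force': 0.0, 'width': 88.12038637507304}
```

View pics/b.png

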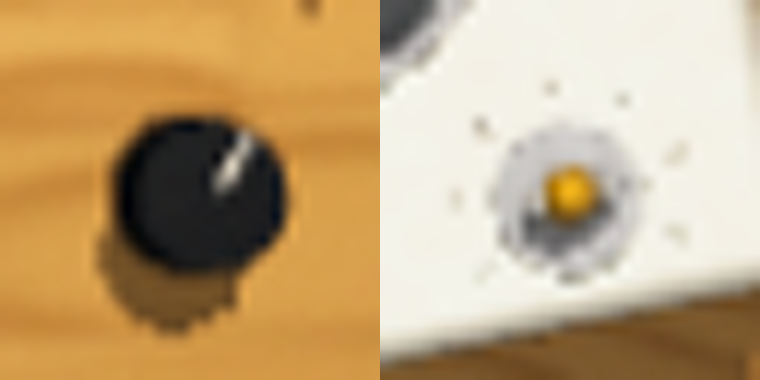

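The crop shows the knob disc centred near pixel (351.3,239.8). The collar is near (277.1,212.5) and the brass tip near (277.7,211.7). Next I'll fit the geometry for sub-pixel positions.

```bash
cat > fit.py <<'E'
from h import *
from scipy.optimize import least_squares
A=np.linspace(0,2*np.pi,60,endpoint=False)
def hull(im,c,rings):
    P=np.array([proj(im,[c[0]+r*np.cos(a),c[1]+r*np.sin(a),c[2]+z]) for r,z in rings for a in A],np.float32)
    m=cv2.moments(cv2.convexHull(P));return np.array([m["m10"]/m["m00"],m["m01"]/m["m00"]])
def blob(im,u,v,r,cond):
    I=im["image"].astype(int);u,v=int(round(u)),int(round(v));M=np.zeros(I.shape[:2],np.uint8)
    M[v-r:v+r+1,u-r:u+r+1]=cond(I)[v-r:v+r+1,u-r:u+r+1]
    n,L,S,C=cv2.connectedComponentsWithStats(M)
    k=1+np.argmax(S[1:,4]);return C[k],S[k]
KN=[(17.5,0),(19,8),(19,28)]
E
python3 - <<'E'
from fit import *
ims={c:cams.get_image(c) for c in("top","side")}
dark=lambda I:I.max(2)<62
pred={}
def knobfit():
    o={}
    for c,u,v,r in(("top",351,240,13),("side",240,281,15)): o[c],s=blob(ims[c],u,v,r,dark);print("knob",c,o[c],s)
    for cs in(["top"],["side"],["top","side"]):
        f=least_squares(lambda p:np.concatenate([hull(ims[c],[*p,0],KN)-o[c] for c in cs]),[415,-257]);print(cs,f.x.round(1),f.fun.round(2))
knobfit()
# hotplate
pl=lambda I:I.max(2)<110
o={}
o["plate_top"],s=blob(ims["top"],248,181,32,pl);print(s)
o["plate_side"],s=blob(ims["side"],260,190,30,pl);print(s)
o["fit_top"],s=blob(ims["top"],232,222,10,dark);print(s)
o["fit_side"],s=blob(ims["side"],217,186,9,dark);print(s)
br=lambda I:(I[...,0]-I[...,2]>70)
o["brass_top"],s=blob(ims["top"],278,212,6,br);print(s)
o["collar_top"],s=blob(ims["top"],277,212,9,lambda I:I.max(2)<222);print(s)
o["brass_side"],s=blob(ims["side"],241,207,9,br);print(s)
print({k:v.round(1) for k,v in o.items()})
def pts(x,y,a,sg=1):
    R=np.array([[np.cos(a),-np.sin(a)],[np.sin(a),np.cos(a)]]);q=lambda b:np.array([x,y])+R@np.array(b,float)
    return q([25,0]),q([-72,60]),q([-72,-60])
def res(p,keys):
    P,F,S=pts(*p[:3]);r=[]
    m=dict(plate_top=lambda:hull(ims["top"],[*P,55],[(64,12)]),plate_side=lambda:hull(ims["side"],[*P,55],[(64,12)]),
     fit_top=lambda:hull(ims["top"],[*F,58],KN),fit_side=lambda:hull(ims["side"],[*F,58],KN),
     brass_top=lambda:proj(ims["top"],[*S,74]),collar_top=lambda:proj(ims["top"],[*S,58]),brass_side=lambda:proj(ims["side"],[*S,70]))
    return np.concatenate([m[k]()-o[k] for k in keys])
for keys in(["plate_top","fit_top","collar_top","brass_top"],["plate_side","fit_side","brass_side"],list(o)):
    f=least_squares(res,[556,13,.17],args=(keys,),loss="soft_l1");print(f.x.round(3),"spindle",pts(*f.x)[2].round(1),dict(zip(keys,res(f.x,keys).reshape(-1,2).round(1).tolist())))
s=ims["side"]["image"][...,::-1];t=ims["top"]["image"][...,::-1]
cv2.imwrite("pics/c.png",cv2.resize(s[160:230,190:310],(780,455),interpolation=cv2.INTER_CUBIC))
E
```

```text
knob top [351.05109489 240.29927007] [345 234  14  13 137]
knob side [238.66795367 282.04247104] [231 272  17  20 259]
['top'] [ 414.9 -257.2] [ 0. -0.]
['side'] [ 414.4 -265.6] [ 0.16 -0.62]
['top', 'side'] [ 414.7 -265.5] [ 3.03  0.    0.28 -0.69]
[ 224  156   48   50 1866]
[235 178  49  26 923]
[226 215  13  14 129]
[211 178  13  15 149]
[276 210   4   4  14]
[271 206  14  14 130]
[239 203   4   3   7]
{'plate_top': array([247.2, 180.5]), 'plate_side': array([259. , 189.9]), 'fit_top': array([232. , 220.9]), 'fit_side': array([217.6, 185.8]), 'brass_top': array([277.5, 211.7]), 'collar_top': array([277.3, 212.7]), 'brass_side': array([240.6, 204. ])}
[5.5014e+02 1.5095e+01 1.9300e-01] spindle [491.  -57.6] {'plate_top': [-0.1, -0.4], 'fit_top': [-0.4, 0.5], 'collar_top': [-0.1, -0.5], 'brass_top': [0.1, 0.3]}
[5.50972e+02 1.40950e+01 2.09000e-01] spindle [493.  -59.6] {'plate_side': [0.3, -3.0], 'fit_side': [-0.6, -0.9], 'brass_side': [-0.1, 0.6]}
[5.5045e+02 1.4146e+01 1.9200e-01] spindle [491.2 -58.5] {'plate_top': [0.3, -0.5], 'plate_side': [0.3, -2.9], 'fit_top': [-0.1, 0.3], 'fit_side': [-0.7, -1.1], 'brass_top': [0.4, 0.2], 'collar_top': [0.3, -0.6], 'brass_side': [-0.9, 0.6]}
```

View pics/c.png

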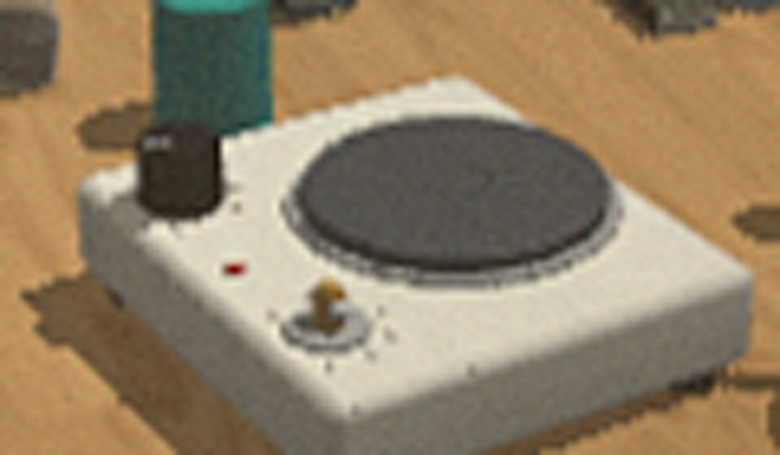

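>>> move_arm([
  [[0,0,0],1,0],
  [[0,0,0],1,0],
  [[0,0,0],1,0],
  [[0,0,0],1,0],
  [[0,0,0],1,0],
  [[0,0,0],1,0],
  [[0,0,0],1,0],
  [[0,0,0],1,0],
  [[0,0,0],1,0],
  [[0,0,0],1,0],
  [[0,0,0],1,0],
  [[0,0,0],1,0],
  [[0,0,0],1,0],
  [[0,0,0],1,0],
  [[0,0,0],1,0],
  [[0,0,0],1,0],
  [[0,0,0],1,0],
  [[0,0,0],1,0],
])

```text
t: 2.55
ee_pos: [192.3, 594.7, 222.7]
orientation: [2.544, 1.843, -0.0]
ft_force: [1.0, -0.0, -0.4]
width: 87.7
grasp_force: 0.0
```

>>> move_arm([
  [[-0.57,0.79,0],0,0],
  [[-0.57,0.79,0],0,0],
  [[-0.57,0.79,0],0,0],
  [[-0.57,0.79,0],0,0],
  [[-0.57,0.79,0],0,0],
  [[-0.57,0.79,0],0,0],
  [[-0.57,0.79,0],0,0],
  [[-0.57,0.79,0],0,0],
  [[-0.57,0.79,0],0,0],
  [[-0.57,0.79,0],0,0],
  [[-0.57,0.79,0],0,0],
  [[-0.57,0.79,0],0,0],
  [[-0.57,0.79,0],0,0],
  [[-0.57,0.79,0],0,0],
  [[-0.57,0.79,0],0,0],
  [[-0.57,0.79,0],0,0],
  [[-0.57,0.79,0],0,0],
  [[-0.57,0.79,0],0,0],
  [[-0.57,0.79,0],0,0],
  [[-0.57,0.79,0],0,0],
])

```text
t: 4.22
ee_pos: [481.1, 200.9, 222.8]
orientation: [2.54, 1.848, 0.0]
ft_force: [0.9, 0.9, -0.6]
width: 88.0
grasp_force: 0.0
```

>>> move_arm([
  [[-0.91,0.16,0],0,0],
  [[-0.91,0.16,0],0,0],
  [[-0.91,0.16,0],0,0],
  [[-0.91,0.16,0],0,0],
  [[-0.91,0.16,0],0,0],
  [[-0.91,0.16,0],0,0],
  [[-0.91,0.16,0],0,0],
  [[-0.91,0.16,0],0,0],
  [[-0.91,0.16,0],0,0],
  [[-0.91,0.16,0],0,0],
  [[-0.91,0.16,0],0,0],
  [[-0.91,0.16,0],0,0],
  [[-0.91,0.16,0],0,0],
  [[-0.91,0.16,0],0,0],
  [[-0.91,0.16,0],0,0],
  [[-0.91,0.16,0],0,0],
  [[-0.91,0.16,0],0,0],
  [[-0.91,0.16,0],0,0],
  [[-0.91,0.16,0],0,0],
  [[-0.91,0.16,0],0,0],
])

```text
t: 5.88
ee_pos: [416.3, -256.8, 222.9]
orientation: [2.54, 1.848, 0.0]
ft_force: [0.2, -0.2, 0.5]
width: 87.6
grasp_force: 0.0
```

>>> move_arm([
  [[0,0,0.9],0,0],
  [[0,0,0.9],0,0],
  [[0,0,0.9],0,0],
  [[0,0,0.9],0,0],
  [[0,0,0.9],0,0],
  [[0,0,0.9],0,0],
  [[0,0,0.9],0,0],
  [[0,0,0],0,0],
  [[0,0,0],0,0],
])

```text
t: 6.63
ee_pos: [415.9, -255.2, 64.6]
orientation: [-2.538, -1.847, 0.001]
ft_force: [0.4, -0.8, -0.3]
width: 87.7
grasp_force: 0.0
```

```bash
python3 - <<'E'
from h import *
im=cams.get_image("side");o=ctrl.get_obs();print(o["ee_pos"],o["orientation"])
print(proj(im,o["ee_pos"]),proj(im,[o["ee_pos"][0],o["ee_pos"][1],0]))
s=im["image"][...,::-1].copy()
cv2.imwrite("pics/d.png",cv2.resize(s[190:310,170:310],(700,600),interpolation=cv2.INTER_CUBIC))
E
```

```text
[ 416.73926691 -255.71785848   65.60871238] [-2.54019652e+00 -1.84819079e+00  9.44489591e-05]
[237.95325079 258.790772  ] [238.38359092 283.6396015 ]
```

View pics/d.png

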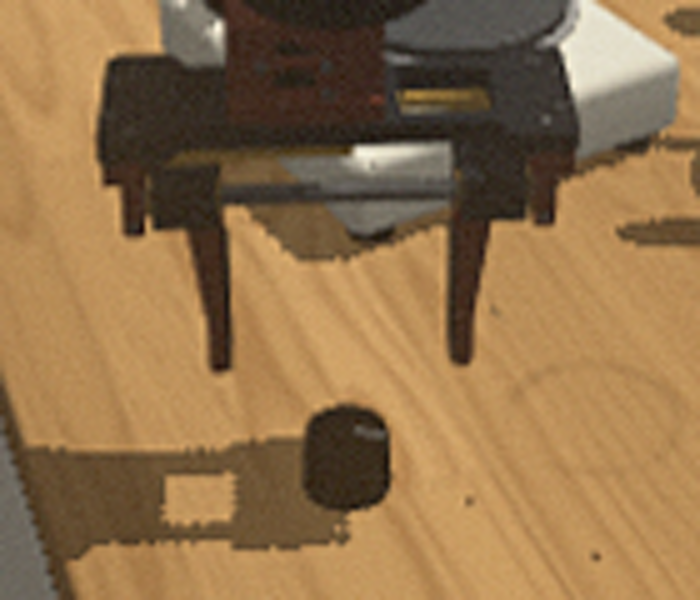

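The picture shows the fingertips straddling the knob. The knob is at about (239,281), roughly centred under them. I'll go down and close.

>>> move_arm([
  [[-0.06,0,0.6],0,0],
  [[0,0,0.6],0,0],
  [[0,0,0.6],0,0],
  [[0,0,0.4],0,0],
  [[0,0,0.2],0,0],
  [[0,0,0],0,0],
  [[0,0,0],0,0],
  [[0,0,0],0,0.5],
  [[0,0,0],0,0.8],
  [[0,0,0],0,1],
  [[0,0,0],0,1],
  [[0,0,0],0,1],
  [[0,0,0],0,1],
  [[0,0,0],0,1],
  [[0,0,0],0,1],
  [[0,0,0],0,1],
  [[0,0,0],0,1],
  [[0,0,0],0,1],
])

```text
t: 8.18
ee_pos: [416.1, -257.0, 5.2]
orientation: [-2.54, -1.848, -0.0]
ft_force: [-0.2, -0.0, 0.5]
width: 36.2
grasp_force: 30.0
```

>>> move_arm([
  [[0,0,-0.3],0,1],
  [[0,0,-0.6],0,1],
  [[0,0,-0.8],0,1],
  [[0,0,-0.8],0,1],
  [[0,0,-0.8],0,1],
  [[0,0,-0.8],0,1],
  [[0,0,-0.4],0,1],
  [[0,0,0],0,1],
  [[0,0,0],0,1],
])

```text
t: 8.93
ee_pos: [416.2, -257.1, 117.9]
orientation: [2.539, 1.848, 0.001]
ft_force: [-0.7, -0.2, -0.1]
width: 36.3
grasp_force: 30.0
```

>>> move_arm([
  [[0.5,0.02,0],0,1],
  [[0.8,0.05,0],0,1],
  [[0.8,0.04,0],0,1],
  [[0.8,0.04,0],0,1],
  [[0.8,0.04,0],0,1],
  [[0.8,0.04,0],0,1],
  [[0.8,0.04,0],0,1],
  [[0.8,0.04,0],0,1],
  [[0.8,0.04,0],0,1],
  [[0.8,0.04,0],0,1],
  [[0.6,0.02,0],0,1],
  [[0.2,0,0],0,1],
  [[0,0,0],0,1],
  [[0,0,0],0,1],
  [[0,0,0],0,1],
])

```text
t: 10.18
ee_pos: [490.6, -58.6, 117.1]
orientation: [-2.54, -1.847, 0.002]
ft_force: [-0.5, 0.2, -0.4]
width: 36.3
grasp_force: 30.0
```

```bash
python3 - <<'E'
from h import *
im=cams.get_image("side");t=cams.get_image("top");o=ctrl.get_obs();p=o["ee_pos"];print(o["t"],p,o["width"],o["grasp_force"],o["ft_force"])
print("tcp",proj(im,p),"spindle tip",proj(im,[491.2,-58,76.5]),"collar",proj(im,[491.2,-58,58]))
f=lambda i,u,v:cv2.resize(i["image"][v-45:v+45,u-30:u+30,::-1],(400,600),interpolation=cv2.INTER_CUBIC)
cv2.imwrite("pics/e.png",np.hstack([f(im,241,190),f(t,278,212)]))
E
```

```text
10.2833 [490.80777448 -58.70087393 117.47313897] 36.32374666428322 29.952244000160135 [ 0.36754325  0.04100386 -0.48306891]
tcp [239.3269414  187.69358449] spindle tip [239.58077733 202.19305894] collar [239.66819254 208.6248515 ]
```

View pics/e.png

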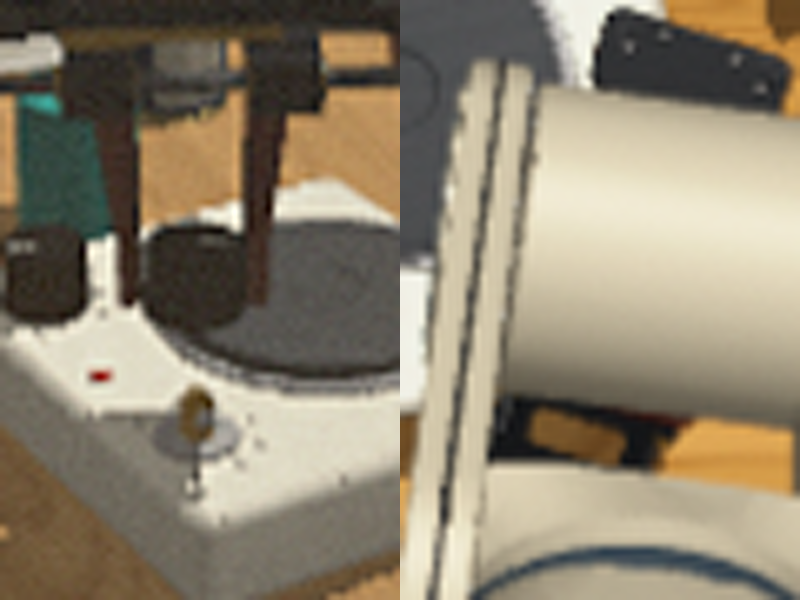

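In the side crop the knob spans columns 140–248, centre 194. The brass post is at 196, so they line up laterally to about 0.5 mm. The top view is blocked by the arm, so I'll lower gently and use force to check depth alignment.

>>> move_arm([
  [[0,0,0.5],0,1],
  [[0,0,0.5],0,1],
  [[0,0,0.3],0,1],
  [[0,0,0],0,1],
  [[0,0,0],0,1],
  [[0,0,0],0,1],
])

```text
t: 10.78
ee_pos: [491.4, -58.2, 85.5]
orientation: [2.54, 1.848, 0.0]
ft_force: [0.0, 0.5, 0.2]
width: 36.4
grasp_force: 30.0
```

>>> move_arm([
  [[0,0,0.1],0,1],
  [[0,0,0.1],0,1],
  [[0,0,0],0,1],
  [[0,0,0],0,1],
])

```text
t: 11.12
ee_pos: [491.2, -58.0, 80.2]
orientation: [-2.54, -1.848, 0.0]
ft_force: [-0.5, -0.2, 0.1]
width: 36.4
grasp_force: 30.0
```

```bash
python3 - <<'E'
from fit import *
im=cams.get_image("side");o=ctrl.get_obs();p=o["ee_pos"];print(o["t"],p,o["width"],o["ft_force"],o["moment"])
print("tcp",proj(im,p),"tip",proj(im,[491.2,-58,76.5]),"kn",hull(im,[p[0],p[1],p[2]-5.2],KN))
cv2.imwrite("pics/f.png",cv2.resize(im["image"][165:225,205:285,::-1],(800,600),interpolation=cv2.INTER_CUBIC))
E
```

```text
11.1667 [491.23103098 -57.96667445  80.24182316] 36.419763189075624 [ 0.1512578  -0.1440662  -0.11791746] [-0.05355289  0.06991171 -0.02209121]
tcp [239.5702146  200.86993162] tip [239.58077733 202.19305894] kn [239.51972197 197.56630311]
```

View pics/f.png

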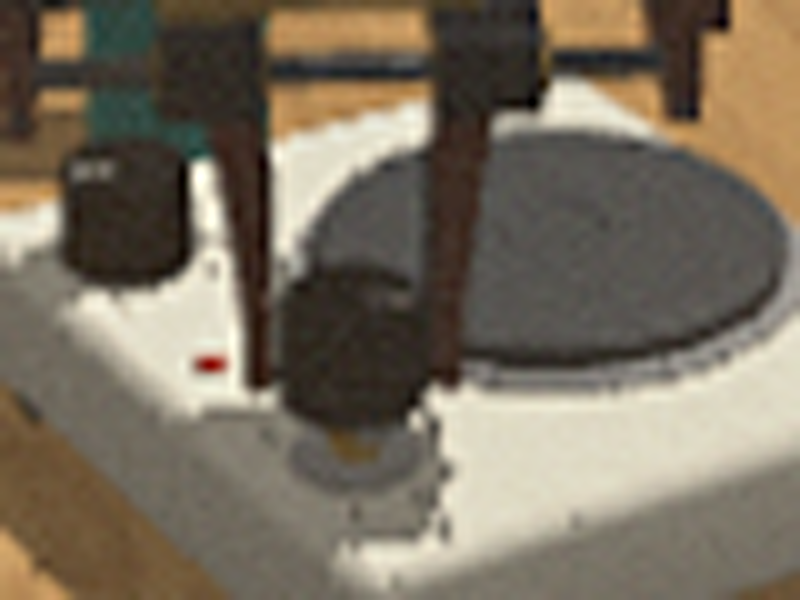

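The knob (columns 275–430) sits centred over the collar (290–425), with brass visible between them and no contact force. I'll continue down.

>>> move_arm([
  [[0,0,0.05],0,1],
  [[0,0,0.05],0,1],
  [[0,0,0],0,1],
  [[0,0,0],0,1],
])

```text
t: 11.5
ee_pos: [491.2, -58.0, 77.6]
orientation: [-2.54, -1.848, 0.0]
ft_force: [-0.7, -0.2, -0.5]
width: 36.2
grasp_force: 30.0
```

```bash
python3 -c "
from h import *
o=ctrl.get_obs();print(o['t'],o['ee_pos'],o['ft_force'],o['moment'])"
```

```text
11.5 [491.16677242 -57.95526692  77.60125543] [-0.68425074 -0.22186943 -0.48139071] [-0.05203393  0.08618832  0.03584392]
```

>>> move_arm([
  [[0,0,0.05],0,1],
  [[0,0,0.05],0,1],
  [[0,0,0],0,1],
  [[0,0,0],0,1],
])

```text
t: 11.83
ee_pos: [491.6, -57.9, 75.4]
orientation: [2.54, 1.848, 0.001]
ft_force: [-0.0, 1.5, 3.2]
width: 36.4
grasp_force: 30.0
```

```bash
python3 -c "
from h import *
o=ctrl.get_obs();print(o['t'],o['ee_pos'],o['ft_force'],o['moment'])"
```

```text
11.8333 [491.56712478 -57.93306994  75.37132365] [-0.01153673  1.53186574  3.22510369] [ 0.24051885  0.02606852 -0.0103971 ]
```

Contact starts at the balls, with a slight +y side force. I'll nudge 1 mm that way and continue.

>>> move_arm([
  [[0.04,0,0],0,1],
  [[0,0,0.03],0,1],
  [[0,0,0],0,1],
  [[0,0,0],0,1],
])

```text
t: 12.17
ee_pos: [491.8, -56.9, 74.7]
orientation: [2.54, 1.848, 0.001]
ft_force: [-0.1, 2.1, 5.0]
width: 36.5
grasp_force: 30.1
```

```bash
python3 -c "
from h import *
o=ctrl.get_obs();print(o['t'],o['ee_pos'],o['ft_force'],o['moment'])"
```

```text
12.1667 [491.80010175 -56.8708038   74.70850919] [-0.12825681  2.06074192  4.97350662] [0.35549136 0.09420156 0.02462765]
```

>>> move_arm([
  [[0.04,0,0],0,1],
  [[0,0,0.03],0,1],
  [[0,0,0],0,1],
  [[0,0,0],0,1],
])

```text
t: 12.5
ee_pos: [492.3, -56.1, 74.2]
orientation: [2.54, 1.848, 0.001]
ft_force: [-0.9, 1.1, 7.2]
width: 36.2
grasp_force: 30.1
```

```bash
python3 -c "
from h import *
o=ctrl.get_obs();print(o['t'],o['ee_pos'],o['ft_force'],o['moment'])"
```

```text
12.5 [492.32610684 -56.07042919  74.16838958] [-0.89545101  1.12015258  7.24462222] [ 0.11684471  0.12673651 -0.0170868 ]
```

>>> move_arm([
  [[0.02,0,0.03],0,1],
  [[0,0,0.03],0,1],
  [[0,0,0.03],0,1],
  [[0,0,0],0,1],
  [[0,0,0],0,1],
])

```text
t: 12.92
ee_pos: [492.4, -55.7, 71.8]
orientation: [2.54, 1.848, 0.001]
ft_force: [0.2, 0.3, 4.4]
width: 36.4
grasp_force: 30.1
```

```bash
python3 -c "
from h import *
o=ctrl.get_obs();print(o['t'],o['ee_pos'],o['ft_force'],o['moment'])"
```

```text
12.9167 [492.42999439 -55.66613143  71.76113935] [0.24301165 0.31318174 4.44190141] [ 0.00560372 -0.00901765  0.00521852]
```

Past the peak and well centred. I'll press on toward the collar.

>>> move_arm([
  [[0,0,0.06],0,1],
  [[0,0,0.06],0,1],
  [[0,0,0.06],0,1],
  [[0,0,0.06],0,1],
  [[0,0,0.06],0,1],
  [[0,0,0],0,1],
  [[0,0,0],0,1],
])

```text
t: 13.5
ee_pos: [491.6, -55.6, 63.6]
orientation: [-2.54, -1.848, 0.001]
ft_force: [-0.7, 0.4, -0.1]
width: 35.8
grasp_force: 30.0
```

>>> move_arm([
  [[0,0,0.04],0,1],
  [[0,0,0],0,1],
  [[0,0,0],0,1],
])

```text
t: 13.75
ee_pos: [491.9, -55.7, 63.1]
orientation: [-2.54, -1.848, 0.0]
ft_force: [-1.8, -0.4, 2.8]
width: 36.3
grasp_force: 30.0
```

>>> move_arm([
  [[0,0,0.04],0,1],
  [[0,0,0],0,1],
  [[0,0,0],0,1],
])

```text
t: 14.0
ee_pos: [491.9, -55.6, 62.9]
orientation: [2.54, 1.848, -0.0]
ft_force: [-4.6, 0.4, 15.2]
width: 36.6
grasp_force: 30.3
```

>>> move_arm([
  [[0,0,0.04],0,1],
  [[0,0,0],0,1],
  [[0,0,0],0,1],
])

```text
t: 14.25
ee_pos: [492.0, -55.6, 62.8]
orientation: [2.54, 1.848, 0.0]
ft_force: [-8.3, 0.4, 27.4]
width: 36.4
grasp_force: 30.7
```

>>> move_arm([
  [[0,0,0],0,1],
  [[0,0,0],0,1],
  [[0,0,0],0,1],
  [[0,0,0],0,1],
  [[0,0,0],0,1],
  [[0,0,0],0,1],
  [[0,0,0],0,1],
  [[0,0,0],0,1],
  [[0,0,0],0,1],
  [[0,0,0],0,1],
  [[0,0,0],0,1],
  [[0,0,0],0,1],
])

```text
t: 15.25
ee_pos: [492.0, -55.6, 62.8]
orientation: [2.54, 1.848, 0.0]
ft_force: [-8.0, 1.8, 26.3]
width: 36.7
grasp_force: 30.6
```

```bash
python3 - <<'E'
from h import *
im=cams.get_image("side");o=ctrl.get_obs();print(o["t"],o["ee_pos"],o["ft_force"],o["moment"])
cv2.imwrite("pics/g.png",cv2.resize(im["image"][165:225,205:285,::-1],(800,600),interpolation=cv2.INTER_CUBIC))
E
```

```text
15.3 [491.96243756 -55.63114263  62.81971571] [-6.80203735  1.51875026 27.50084485] [-0.00335464  1.54690037 -0.03719665]
```

View pics/g.png

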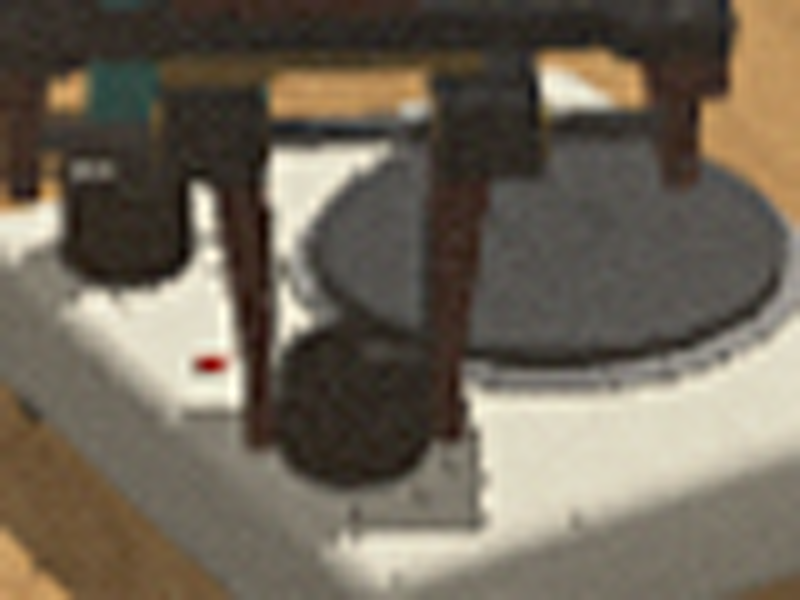

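The knob covers the collar: its lower edge is at row 488, where the collar's was. TCP height matches home and the push holds at about 27 N. Handing in.

```bash
python3 -c "
from workcell import ctrl
print(ctrl.close_job())"
```

```text
the job is handed in; nothing more can be done
None
```

I pressed the knob home on the bare spindle and handed the job in at about 15 s with the gripper still holding it and pushing down at about 27 N. The result was not reported back, and I did not re-check the shaker, cup and tin, though the arm's path stayed clear of them.

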